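# Close the ink pots, light to dark

## Task

Close three of the ink pots on the steel tray by pressing their lids lightly down with the fingertips until each is fully home: first yellow, then red, then black, so that dark ink is never carried to a lighter pot. Pick nothing up and leave the pots standing where they are. Leave the blue and green pots open and everything else undisturbed.

Things in the scene. Friction and masses are not known exactly. Their poses are not given: they have to be found in the camera images.
- tray: shallow fixed stainless tray, 316 mm (its x) by 636 mm (its y); floor 4 mm above the table, rim 14 mm high; origin under its centre
- pot_yellow: loose white ink pot with a yellow band and a yellow lid, 56 mm across, 0.3 kg, standing upright on the tray floor (to be closed); origin at the centre of its underside, z up
- lid_yellow_top (a point): centre of the flat upper face of the raised, cushioned pad (48 mm across, 6 mm high, same colour) in the middle of the yellow lid (60 mm across, fluted edge): the spot to press. About 64 mm above the pot's underside when the lid is open, 52 mm when fully home. The pad gives by up to 5 mm under pushes of 9 to 21 N and springs back
- lid_yellow (a joint): how far the yellow lid has been pushed down onto its pot, in m: 0 to 0.002 at the start (open, standing proud), 0.012 fully home. It slides stiffly under a push of a few newtons (8 N is always enough), meets its stop when home, and stays where it is left
- pot_red: loose white ink pot with a red band and a red lid, 56 mm across, 0.3 kg, standing upright on the tray floor (to be closed); origin at the centre of its underside, z up
- lid_red_top (a point): centre of the flat upper face of the raised, cushioned pad (48 mm across, 6 mm high, same colour) in the middle of the red lid (60 mm across, fluted edge): the spot to press. About 64 mm above the pot's underside when the lid is open, 52 mm when fully home. The pad gives by up to 5 mm under pushes of 9 to 21 N and springs back
- lid_red (a joint): how far the red lid has been pushed down onto its pot, in m: 0 to 0.002 at the start (open, standing proud), 0.012 fully home. It slides stiffly under a push of a few newtons (8 N is always enough), meets its stop when home, and stays where it is left
- pot_black: loose white ink pot with a black band and a black lid, 56 mm across, 0.3 kg, standing upright on the tray floor (to be closed); origin at the centre of its underside, z up
- lid_black_top (a point): centre of the flat upper face of the raised, cushioned pad (48 mm across, 6 mm high, same colour) in the middle of the black lid (60 mm across, fluted edge): the spot to press. About 64 mm above the pot's underside when the lid is open, 52 mm when fully home. The pad gives by up to 5 mm under pushes of 9 to 21 N and springs back
- lid_black (a joint): how far the black lid has been pushed down onto its pot, in m: 0 to 0.002 at the start (open, standing proud), 0.012 fully home. It slides stiffly under a push of a few newtons (8 N is always enough), meets its stop when home, and stays where it is left
- pot_blue: loose white ink pot with a blue band and a blue lid, 56 mm across, 0.3 kg, standing upright on the tray floor (not part of the job: its lid stays open); origin at the centre of its underside, z up
- lid_blue_top (a point): centre of the flat upper face of the raised, cushioned pad (48 mm across, 6 mm high, same colour) in the middle of the blue lid (60 mm across, fluted edge): the spot to press. About 64 mm above the pot's underside when the lid is open, 52 mm when fully home. The pad gives by up to 5 mm under pushes of 9 to 21 N and springs back
- lid_blue (a joint): how far the blue lid has been pushed down onto its pot, in m: 0 to 0.002 at the start (open, standing proud), 0.012 fully home. It slides stiffly under a push of a few newtons (8 N is always enough), meets its stop when home, and stays where it is left
- pot_green: loose white ink pot with a green band and a green lid, 56 mm across, 0.3 kg, standing upright on the tray floor (not part of the job: its lid stays open); origin at the centre of its underside, z up
- lid_green_top (a point): centre of the flat upper face of the raised, cushioned pad (48 mm across, 6 mm high, same colour) in the middle of the green lid (60 mm across, fluted edge): the spot to press. About 64 mm above the pot's underside when the lid is open, 52 mm when fully home. The pad gives by up to 5 mm under pushes of 9 to 21 N and springs back
- lid_green (a joint): how far the green lid has been pushed down onto its pot, in m: 0 to 0.002 at the start (open, standing proud), 0.012 fully home. It slides stiffly under a push of a few newtons (8 N is always enough), meets its stop when home, and stays where it is left
- pen: tattoo pen lying along its y axis, 145 mm long, 28 mm thick, black with a short red nose; origin under its middle; loose, to be left alone
- stick: flat pale wooden spatula stick lying along its y axis, 18 x 150 x 4 mm; origin under its middle; loose, to be left alone
- caps: clear strip 36 x 84 mm with six small black open ink caps, 22 mm high; origin under its middle; loose, to be left alone
- bottle_black: black ink bottle with a paper label, 40 mm across, 110 mm high, standing on the table; origin under its middle; loose, to be left alone
- bottle_clear: clear glass wash bottle with white cap, 60 mm across, 150 mm high, standing on the table; origin under its middle; loose, to be left alone
Not all that is in view belongs to the job. Of the things that look like the pot_red, the middle-sized one is meant.

How it is judged:
By the outcome, as a careful person would: the job done as asked, in the order asked, and still so for the second after the job is handed in, with the robot touching nothing.
It also fails if it takes over 48 s, if anything falls off the work surface, if the arm or the gripper's body presses on something with over 40 N, if the wrist force passes 120 N, or if a joint passes its speed limit or range.

## Robot

A 6-joint arm with a two-finger parallel gripper is mounted at the origin on the work surface. World frame = base frame: x ahead of the robot, y to its left, z up, the work surface at z = 0. Lengths are in m, angles in rad, forces in N, time in s.
With the tool pointing down it reaches from about 0.35 to 0.975 m from the base axis. Payload 4.9 kg.
Tool frame: the origin (TCP) lies midway between the tips of the shut fingers; the grasp point (between the pads) lies 19 mm behind it; z points along the fingers, y is the direction in which the jaws open and shut (so a half turn about z gives the same grasp; the last joint's range is limited). The gripper opens to 85 mm and grips with 20 to 120 N. Pads are 22 mm wide; open, the fingers measure 114 mm over their backs; the gripper's body (76 mm by 85 mm) begins 54 mm behind the grasp point. The pads swing forward as they close: fully open they stand 13 mm farther back than shut.
Start: joints at [-1.354, 0.053, 1.613, -0, 1.476, -0.119], TCP at [0.206, -0.59, 0.231] pointing down, gripper open.
Joint ranges: [-3.01, 3.01], [-1.01, 2.22], [0.06, 2.58], [-1.02, 4.17], [0.09, 2.62], [-3.14, 3.14]. Speed limits (rad/s): [2.57, 2.57, 3.14, 3.14, 3.14, 3.14].

## Interface

Orientations are given as a unit quaternion [w, x, y, z].
In Python, from plant import state, grab_frame, camera_params, job_done, boxes_of gives the robot as it stands.
- The arm moves only by the tool step_arm, never from a script. Its argument "steps" is a list of rows, each a list of 4 numbers: the shift along the tool's x, y, z in mm, then the turn about the tool's z in degrees. A call has 1 to 8 rows; each row shifts and turns the pose as measured when the row begins, along the tool's axes as they then stand; what a row does not reach is not made up. A row lasts 1/10 s, in which the tool goes at most 50 mm and 8.59 degrees, less where a joint would pass 70% of its speed; a pose out of reach is approached as far as the arm can. A call is refused whole if a number of a shift passes 50 or a number of a turn 8.59, either way. A call with a gripper value outside its range is refused whole. "claw" is the opening in per cent of the stroke, from 0 (shut) to 100 (fully open), set as the call begins (left out, the last holds). The fingers move at their own pace and stop on an object; the grip force is fixed at half the most. Time passes only in rows, so rows that do not move let the fingers close. It gives the time, the measured TCP pose, the force and the opening at its end, in the units of the state.
- state(): the state, without advancing time (a new reading comes with each control period).
- grab_frame(name): name is "scene" or "side" or "wrist"; returns (picture, depth): 480x640x3 uint8, red, green, blue; 480x640 float32, m along the optical axis (not along the pixel's ray), 0 where there is no reading.
- camera_params(name): a dict with "mtx" (3x3 intrinsics, pixels), "extrinsics" (4x4, takes a point from camera to world coordinates); the wrist camera has in their place "T_tool_cam" (4x4, takes a point from camera to tool coordinates, whose origin is the TCP and whose axes are the flange's). Camera axes: x right, y down, z forward; pixel columns grow to the right and rows downward; lengths in m; the calibration is good to about 2 mm. A picture is of the moment at which its call begins: read the wrist's pose just before it. camera_params takes no time and is no camera call.
- job_done(): hands the job in, once; it reports no verdict.
Trained networks look in the newest picture that a camera, given by its name, has taken for a name from the list of things; names that differ only in an ending like _2 or _b are one class to them, and where a whole thing is asked for, a point or a joint stands for the part that bears it (a point fixed in the world has none). Each returns a list of dicts, best first, with "p" (0 to 1); they miss things now and then, are a little off and sometimes report something else, mostly with a low value. They report only what shows in the picture. A call takes as long as a camera call. They do not tell look-alikes from the thing itself.
- boxes_of(camera, label): "box" ([left, top, width, height] in pixels, round what is visible of it).
The state is a dict: "time": time; "joint_pos": joint angles; "joint_vel": joint speeds; "joint_efforts": joint torques, N m; "tool_pos": TCP position; "tool_rot": TCP orientation; "contact_force": force on the tool from outside, world axes, zero at the start; "ft_torque": the same for the moment, N m; "gripper_width": opening from 0.0 (shut) to 1.0 (fully open).
Only numpy, scipy, OpenCV 4.12 (cv2) and the standard library are available. Lean on these libraries where they do the work, as an engineer would, in place of code of your own. Each camera call takes 0.05 s, during which the arm holds its last target. There are 200 camera calls.

## Working session

There is one attempt and no reset: what is moved stays moved. The work goes in short steps, Python scripts to look and compute and a tool call to move; the robot and the scene stay as the last step left them, time stands still between calls to the robot, and variables do not carry over. Pictures are saved under pics/ and viewed, about 8 in all and at most 12, crops included, and the job is handed in when it is done.

Besides the shell and the picture viewer there is one more tool, called after ">>>" as name(argument=value, ...) on one line, values as JSON. step_arm: Moves the arm, as the interface text tells. Its arguments: {"type":"object","properties":{"steps":{"type":"array"},"claw":{"type":"number"}},"required":["steps"]}

```bash
mkdir -p pics; ls
cat > h.py <<'E'
import numpy as np, cv2
from plant import *
from scipy.spatial.transform import Rotation as R
def cam(n):
    p=camera_params(n); K=np.array(p["mtx"])
    if n=="wrist":
        s=state(); q=s["tool_rot"]; T=np.eye(4); T[:3,:3]=R.from_quat([q[1],q[2],q[3],q[0]]).as_matrix(); T[:3,3]=s["tool_pos"]
        return K,T@np.array(p["T_tool_cam"])
    return K,np.array(p["extrinsics"])
def cloud(n):
    K,T=cam(n); im,d=grab_frame(n)
    v,u=np.mgrid[0:480,0:640]
    P=np.stack([(u-K[0,2])/K[0,0]*d,(v-K[1,2])/K[1,1]*d,d],-1)@T[:3,:3].T+T[:3,3]
    P[d==0]=np.nan
    return im,d,P
def save(n,im): cv2.imwrite("pics/"+n,im[:,:,::-1])
E
python3 - <<'E'
from h import *
s=state(); print(s)
for n in ("scene","side"):
    im,d,P=cloud(n); save(n+"0.png",im); np.savez(n+"0.npz",im=im,P=P)
    for l in ["pot_yellow","pot_red","pot_black","pot_blue","pot_green"]:
        for b in boxes_of(n,l):
            x,y,w,h=map(int,b["box"]); q=P[y:y+h,x:x+w].reshape(-1,3); q=q[np.isfinite(q[:,2])]
            if len(q)==0: print(n,l,b);continue
            z=np.percentile(q[:,2],95); t=q[abs(q[:,2]-z)<.004]
            print(n,l,round(b["p"],2),[x,y,w,h],"top",np.round([*(t[:,:2].max(0)+t[:,:2].min(0))/2,z],3))
print(state()["time"])
E
```

```text
pics
{'time': 0.0, 'joint_pos': array([-1.35396652e+00,  5.33526287e-02,  1.61428076e+00, -1.33299818e-05,
        1.47598965e+00, -1.18968203e-01]), 'joint_vel': array([ 1.94416042e-03,  7.37368164e-04, -5.69286978e-04, -7.05465276e-05,
       -1.89509032e-04, -4.08661846e-04]), 'joint_efforts': array([ 2.13524768e-04, -3.93682516e+01, -3.70176458e+01,  5.15123781e-05,
        7.19954580e-03,  1.02921396e-05]), 'tool_pos': array([ 0.2058341 , -0.58948206,  0.23007354]), 'tool_rot': array([-1.01365467e-03,  9.85937428e-01,  1.67111811e-01, -5.62809236e-05]), 'contact_force': array([-0.66813057, -0.02966574,  0.14104438]), 'ft_torque': array([-0.02829959,  0.04147989, -0.05864574]), 'gripper_width': 1.0035740686897117}
scene pot_yellow 0.81 [279, 260, 29, 35] top [ 0.576 -0.024  0.069]
scene pot_red 0.7 [460, 219, 18, 24] top [0.271 0.281 0.048]
scene pot_red 0.65 [267, 144, 35, 41] top [ 0.277 -0.212  0.086]
scene pot_red 0.64 [340, 247, 22, 34] top [0.493 0.07  0.07 ]
scene pot_black 0.58 [369, 311, 27, 37] top [0.61  0.186 0.07 ]
scene pot_blue 0.97 [196, 227, 31, 31] top [ 0.572 -0.242  0.068]
scene pot_blue 0.43 [283, 259, 25, 23] top [ 0.577 -0.024  0.069]
scene pot_green 0.93 [270, 217, 28, 36] top [ 0.481 -0.102  0.07 ]
scene pot_green 0.46 [283, 261, 27, 35] top [ 0.576 -0.024  0.069]
side pot_yellow 0.89 [278, 223, 24, 33] top [0.55  0.006 0.067]
side pot_red 0.88 [282, 255, 25, 35] top [0.492 0.071 0.068]
side pot_red 0.86 [301, 359, 29, 32] top [0.27  0.284 0.046]
side pot_black 0.58 [209, 260, 27, 37] top [0.608 0.186 0.068]
side pot_blue 0.64 [339, 194, 17, 29] top [ 0.568 -0.241  0.067]
side pot_blue 0.28 [280, 226, 26, 15] top [ 0.576 -0.023  0.067]
side pot_green 0.89 [328, 222, 29, 29] top [ 0.48  -0.101  0.068]
side pot_green 0.35 [332, 225, 19, 12] top [ 0.48  -0.101  0.069]
0.6
```

Run:
```python
import numpy as np,cv2
a=np.load("scene0.npz")["im"];b=np.load("side0.npz")["im"]
c=cv2.resize(a[120:370,170:500],(792,600),interpolation=cv2.INTER_CUBIC);cv2.imwrite("pics/crop_scene.png",c[:,:,::-1])
```

```text
(no output)
```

View pics/crop_scene.png

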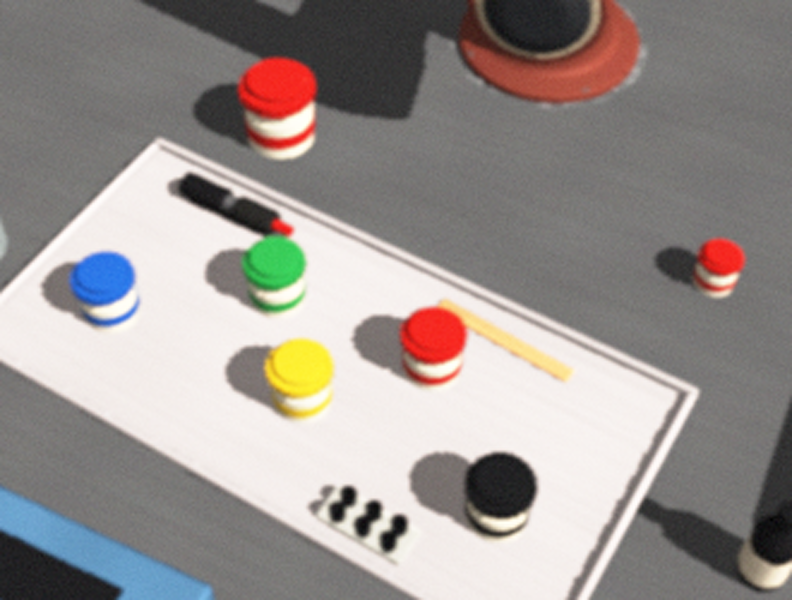

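View pics/side0.png

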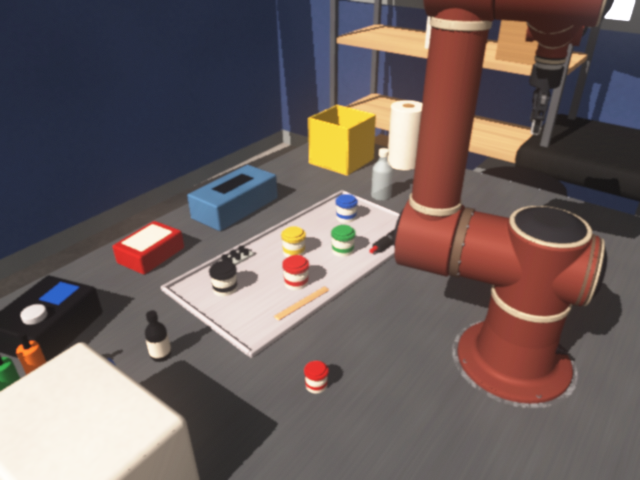

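Three look-alikes for pot_red, in the scene image:

| Pot | Box centre (px) | Top height |
|---|---|---|
| Large | (284,164) | 86 mm, off the tray |
| Middle | (351,264) | 69 mm, on the tray |
| Small | (469,231) | 47 mm, off the tray |

The middle one is meant, and the enlarged crop confirms it at (433,345). The yellow lid is at (300,370) in the crop and black is at (500,490).

Next I'll shut the fingers and move over yellow.

>>> step_arm(steps=[[28, -21, 0, 6.4], [26, -24, 0, 6.4], [24, -30, 0, 6.4], [25, -38, 0, 0], [25, -38, 0, 0], [25, -38, 0, 0], [25, -38, 0, 0], [25, -38, 0, 0]], claw=0)

```text
time: 1.4
tool_pos: [0.3975, -0.3067, 0.2317]
tool_rot: [0.002, 1.0, -0.012, 0.001]
contact_force: [1.6, 0.1, 0.2]
gripper_width: 0.001
```

>>> step_arm(steps=[[25, -38, 0, 0], [25, -38, 0, 0], [25, -38, 0, 0], [25, -38, 0, 0], [25, -38, 0, 0], [25, -38, 0, 0], [0, 0, 0, 0], [0, 0, 0, 0]])

```text
time: 2.2
tool_pos: [0.5606, -0.067, 0.2336]
tool_rot: [0.003, 1.0, -0.008, 0.004]
contact_force: [-1.0, -0.2, -0.4]
gripper_width: -0.0
```

```bash
cat > look.py <<'E'
from h import *
import sys
s=state(); im,d,P=cloud("wrist"); save(sys.argv[1],im)
print(s["time"],np.round(s["tool_pos"],4),np.round(R.from_quat(np.roll(s["tool_rot"],-1)).as_matrix(),3).tolist(), s["contact_force"])
for l in ["pot_yellow","pot_red","pot_black","pot_blue","pot_green"]:
    for b in boxes_of("wrist",l):
        if b["p"]<.4: continue
        x,y,w,h=map(int,b["box"]); q=P[max(y,0):y+h,max(x,0):x+w].reshape(-1,3); q=q[np.isfinite(q[:,2])]
        q=q[q[:,2]<.1]
        if len(q)<20: continue
        z=np.median(q[q[:,2]>np.percentile(q[:,2],95)-.004][:,2]); t=q[abs(q[:,2]-z)<.002]
        c,r=cv2.minEnclosingCircle(t[:,:2].astype(np.float32))
        print(l,round(b["p"],2),[x,y,w,h],"top",np.round([*t.mean(0)[:2],z],4),"circ",np.round(c,4),round(r,4))
E
python3 look.py w1.png
```

```text
2.2 [ 0.5606 -0.067   0.2336] [[1.0, -0.017, 0.008], [-0.017, -1.0, -0.006], [0.008, 0.006, -1.0]] [-1.03297826 -0.16615063 -0.43811652]
pot_yellow 0.79 [223, 156, 76, 81] top [ 0.5779 -0.0263  0.0659] circ [ 0.5772 -0.0262] 0.024
pot_yellow 0.52 [332, 276, 49, 52] top [ 0.4843 -0.107   0.0674] circ [ 0.4815 -0.1048] 0.0241
pot_red 0.95 [132, 243, 78, 78] top [0.493  0.0678 0.067 ] circ [0.4922 0.0683] 0.0243
pot_red 0.93 [0, 428, 51, 47] top [0.2805 0.2782 0.0447] circ [0.2765 0.2784] 0.0139
pot_red 0.5 [421, 408, 26, 27] top [ 0.3127 -0.2073  0.0381] circ [ 0.3128 -0.2074] 0.0031
pot_black 0.83 [0, 122, 78, 77] top [0.6075 0.172  0.0668] circ [0.6089 0.1804] 0.0235
pot_blue 0.71 [461, 164, 95, 76] top [ 0.5684 -0.2438  0.066 ] circ [ 0.5677 -0.2445] 0.0244
pot_blue 0.61 [0, 122, 78, 79] top [0.6075 0.172  0.0668] circ [0.6089 0.1804] 0.0235
pot_green 0.82 [324, 252, 64, 77] top [ 0.4843 -0.1072  0.0674] circ [ 0.4815 -0.1048] 0.0241
pot_green 0.54 [135, 267, 53, 49] top [0.494  0.0679 0.0671] circ [0.4923 0.0684] 0.0242
```

View pics/w1.png

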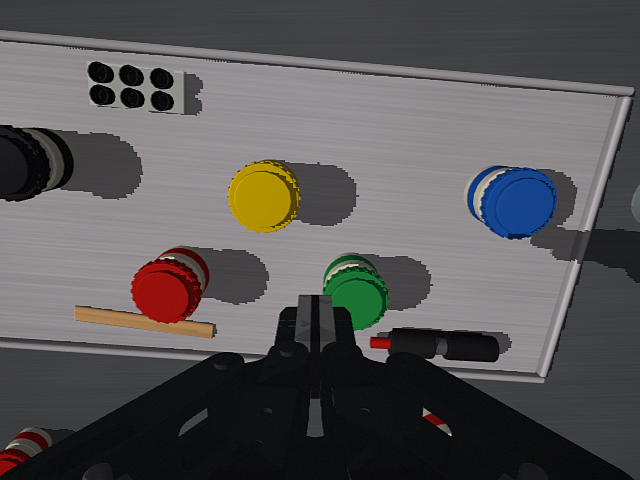

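The wrist view shows yellow at (264,196), red at (167,292) and black cut off at the left edge (20,160). It agrees with the fixed cameras to within about 2 mm. I'll move over yellow and descend.

>>> step_arm(steps=[[8, -21, 0, 0], [8, -21, 0, 0], [0, 0, 40, 0], [0, 0, 40, 0], [0, 0, 40, 0], [0, 0, 15, 0], [0, 0, 0, 0]])

```text
time: 3.2
tool_pos: [0.5802, -0.0337, 0.0993]
tool_rot: [0.004, 1.0, -0.016, 0.009]
contact_force: [-1.3, -0.7, -0.2]
gripper_width: 0.0
```

>>> step_arm(steps=[[-3, -9, 0, 0], [0, 0, 18, 0], [0, 0, 8, 0], [0, 0, 0, 0]])

```text
time: 3.6
tool_pos: [0.5823, -0.0251, 0.0808]
tool_rot: [0.004, 1.0, -0.017, 0.015]
contact_force: [1.2, 0.1, 1.0]
gripper_width: -0.002
```

>>> step_arm(steps=[[-5, 0, 0, 0], [0, 0, 5, 0], [0, 0, 0, 0]])

```text
time: 3.9
tool_pos: [0.5794, -0.025, 0.0795]
tool_rot: [0.005, 1.0, -0.017, 0.018]
contact_force: [-0.5, -0.7, -0.7]
gripper_width: -0.001
```

>>> step_arm(steps=[[-3, 0, 6, 0], [-2, 0, 6, 0], [0, 0, 3, 0]])

```text
time: 4.2
tool_pos: [0.5756, -0.0251, 0.065]
tool_rot: [0.005, 1.0, -0.017, 0.019]
contact_force: [-1.9, 0.1, 5.3]
gripper_width: -0.002
```

>>> step_arm(steps=[[0, 0, 3, 0], [0, 0, 3, 0]])

```text
time: 4.4
tool_pos: [0.5756, -0.0251, 0.0597]
tool_rot: [0.005, 1.0, -0.017, 0.018]
contact_force: [-2.8, 0.8, 6.5]
gripper_width: 0.002
```

>>> step_arm(steps=[[0, 0, 3, 0], [0, 0, 3, 0]])

```text
time: 4.6
tool_pos: [0.5757, -0.0252, 0.0551]
tool_rot: [0.005, 1.0, -0.017, 0.017]
contact_force: [-5.5, 0.5, 11.4]
gripper_width: 0.0
```

>>> step_arm(steps=[[-1, 0, 3, 0], [0, 0, 2, 0]])

```text
time: 4.8
tool_pos: [0.5758, -0.0251, 0.0538]
tool_rot: [0.005, 1.0, -0.017, 0.017]
contact_force: [-8.6, 1.4, 15.0]
gripper_width: -0.001
```

Force now rises at the pad-spring rate and the height matches home, so yellow is down. I'll lift, move toward red and look.

>>> step_arm(steps=[[0, 0, -10, 0], [0, 0, -30, 0], [0, 0, -50, 0], [0, 0, -50, 0], [-30, -25, -20, 0], [-40, -25, 0, 0], [-15, -25, 0, 0], [0, -5, 0, 0]])

```text
time: 5.6
tool_pos: [0.4864, 0.0606, 0.2173]
tool_rot: [0.004, 1.0, -0.019, 0.018]
contact_force: [0.2, -0.2, -0.3]
gripper_width: -0.001
```

```bash
python3 look.py w2.png
```

```text
5.6 [0.4864 0.0606 0.2173] [[0.999, -0.038, 0.035], [-0.038, -0.999, -0.008], [0.035, 0.007, -0.999]] [ 0.21780458 -0.24679169 -0.26592731]
pot_yellow 0.98 [373, 59, 83, 91] top [ 0.5775 -0.0257  0.0555] circ [ 0.5773 -0.0259] 0.024
pot_red 0.79 [528, 357, 111, 116] top [ 0.2807 -0.2071  0.0839] circ [ 0.2769 -0.2118] 0.0329
pot_red 0.77 [264, 176, 74, 79] top [0.4926 0.0683 0.067 ] circ [0.4922 0.0682] 0.024
pot_red 0.75 [94, 395, 40, 25] top [0.2906 0.2859 0.0359] circ [0.2903 0.2867] 0.0056
pot_black 0.61 [91, 19, 106, 93] top [0.6097 0.1828 0.0669] circ [0.6095 0.183 ] 0.0243
pot_blue 0.82 [615, 85, 23, 61] top [ 0.5628 -0.2178  0.0234] circ [ 0.5631 -0.2207] 0.0159
pot_blue 0.52 [96, 22, 102, 89] top [0.6097 0.1828 0.0669] circ [0.6095 0.183 ] 0.0243
pot_green 0.76 [458, 185, 94, 76] top [ 0.4818 -0.1043  0.0673] circ [ 0.4813 -0.1048] 0.0242
```

View pics/w2.png

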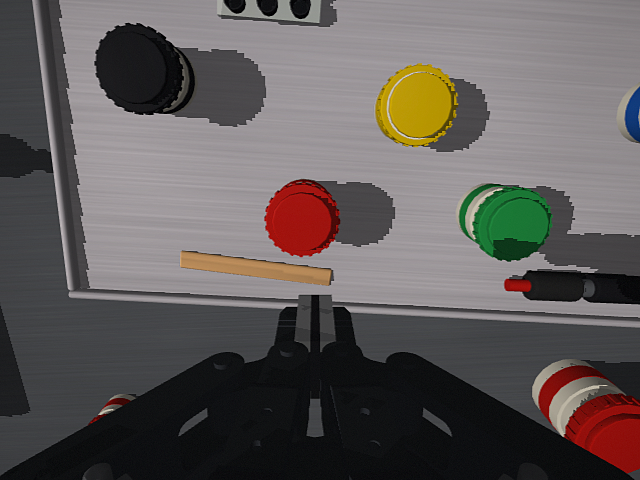

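Yellow's lid top is at 0.0555, which is home, and the pot hasn't moved. Red is at pixel (302,218), black at (140,68). Descending on red.

>>> step_arm(steps=[[0, -9, 20, 0], [0, 0, 40, 0], [0, 0, 40, 0], [0, 0, 20, 0], [0, 0, 10, 0]])

```text
time: 6.4
tool_pos: [0.4979, 0.0619, 0.0842]
tool_rot: [0.005, 1.0, -0.024, 0.019]
contact_force: [0.1, 0.1, 0.5]
gripper_width: 0.003
```

>>> step_arm(steps=[[-4, -5, 0, 0], [-4, -3, 3, 0], [0, 0, 3, 0]])

```text
time: 6.7
tool_pos: [0.4906, 0.0697, 0.0773]
tool_rot: [0.005, 1.0, -0.025, 0.018]
contact_force: [0.3, 0.2, -1.1]
gripper_width: -0.001
```

>>> step_arm(steps=[[0, 1, 5, 0], [0, 0, 4, 0], [0, 0, 2, 0]])

```text
time: 7.0
tool_pos: [0.493, 0.0687, 0.0684]
tool_rot: [0.005, 0.999, -0.025, 0.021]
contact_force: [0.4, 0.6, -0.2]
gripper_width: 0.002
```

>>> step_arm(steps=[[0, 0, 3, 0], [0, 0, 3, 0], [0, 0, 3, 0], [0, 0, 3, 0]])

```text
time: 7.4
tool_pos: [0.4934, 0.0687, 0.0586]
tool_rot: [0.005, 0.999, -0.025, 0.02]
contact_force: [-4.6, 0.7, 7.3]
gripper_width: -0.001
```

>>> step_arm(steps=[[-1, 0, 3, 0], [-1, 0, 3, 0]])

```text
time: 7.6
tool_pos: [0.4934, 0.0687, 0.055]
tool_rot: [0.005, 0.999, -0.024, 0.021]
contact_force: [-3.6, -0.7, 10.8]
gripper_width: -0.0
```

>>> step_arm(steps=[[0, 0, 3, 0], [0, 0, 2, 0]])

```text
time: 7.8
tool_pos: [0.4936, 0.0687, 0.0534]
tool_rot: [0.005, 1.0, -0.024, 0.019]
contact_force: [-10.5, 0.5, 16.2]
gripper_width: 0.003
```

>>> step_arm(steps=[[0, 0, -10, 0], [0, 0, -30, 0], [0, 0, -50, 0], [0, 0, -50, 0], [35, -35, -20, 0], [40, -40, 0, 0], [30, -35, 0, 0], [0, -5, 0, 0]])

```text
time: 8.6
tool_pos: [0.5955, 0.1762, 0.2251]
tool_rot: [0.004, 0.999, -0.026, 0.025]
contact_force: [-0.3, -0.3, -0.7]
gripper_width: -0.001
```

```bash
python3 look.py w3.png
```

```text
8.6 [0.5955 0.1762 0.2251] [[0.997, -0.053, 0.051], [-0.053, -0.999, -0.009], [0.051, 0.007, -0.999]] [-0.26048471 -0.28272298 -0.73615416]
pot_yellow 0.68 [487, 191, 90, 76] top [ 0.5778 -0.0252  0.0555] circ [ 0.5774 -0.0259] 0.0243
pot_red 0.56 [620, 437, 19, 42] top [ 0.282  -0.1771  0.0199] circ [ 0.2814 -0.1788] 0.0128
pot_black 0.89 [266, 171, 71, 73] top [0.6101 0.1834 0.0669] circ [0.6096 0.1834] 0.024
pot_black 0.72 [192, 78, 447, 329] top [0.5649 0.0814 0.0606] circ [0.538  0.0471] 0.185
pot_green 0.72 [560, 284, 76, 80] top [ 0.4809 -0.0948  0.0672] circ [ 0.4815 -0.1028] 0.0239
```

View pics/w3.png

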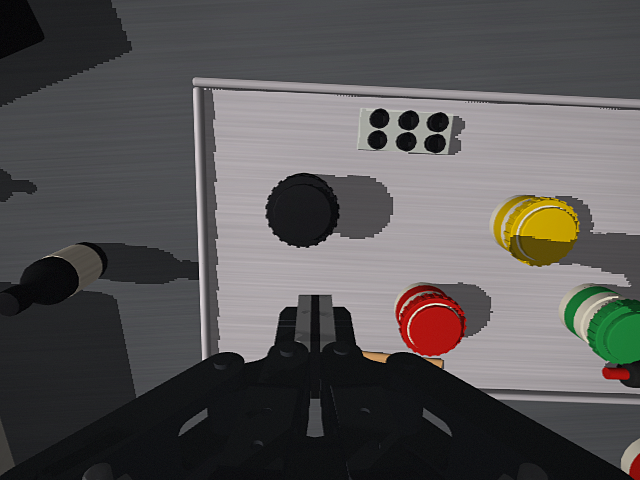

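Black is at pixel (302,210), and the middle red was missed by the network at (431,325). The order matters, so I'll check red's height from depth before pressing black.

Run:
```python
from h import *
im,d,P=cloud("wrist")
for n,x,y in (("red",435,330),("yellow",545,222),("black",302,210)):
    q=P[y-12:y+12,x-12:x+12].reshape(-1,3); print(n,np.nanmedian(q,0).round(4))
m=np.isfinite(P[...,2])&(abs(P[...,2]-.056)<.003)&(np.hypot(P[...,0]-.492,P[...,1]-.068)<.04)
print(cv2.minEnclosingCircle(P[m][:,:2].astype(np.float32)))
```

```text
red [0.4884 0.0656 0.0556]
yellow [ 0.5843 -0.0253  0.0555]
black [0.6088 0.1795 0.0669]
((0.49276846647262573, 0.06806158274412155), 0.024490663781762123)
```

>>> step_arm(steps=[[2, -8, 20, 0], [0, -5, 40, 0], [0, 0, 40, 0], [0, 0, 25, 0], [0, 0, 10, 0]])

```text
time: 9.45
tool_pos: [0.6029, 0.1805, 0.092]
tool_rot: [0.004, 0.999, -0.031, 0.03]
contact_force: [-0.9, -0.5, -0.5]
gripper_width: 0.001
```

>>> step_arm(steps=[[4, -3, 6, 0], [2, -2, 6, 0], [0, 0, 6, 0], [0, 0, 3, 0]])

```text
time: 9.85
tool_pos: [0.6122, 0.1843, 0.0727]
tool_rot: [0.004, 0.999, -0.032, 0.032]
contact_force: [-0.4, -0.9, 0.1]
gripper_width: -0.002
```

>>> step_arm(steps=[[-3, 1, 3, 0], [-2, 0, 3, 0], [0, 0, 3, 0]])

```text
time: 10.15
tool_pos: [0.609, 0.1838, 0.0659]
tool_rot: [0.003, 0.999, -0.032, 0.033]
contact_force: [-3.6, 0.0, 5.6]
gripper_width: -0.0
```

>>> step_arm(steps=[[0, 0, 3, 0], [0, 0, 3, 0]])

```text
time: 10.35
tool_pos: [0.609, 0.1838, 0.0615]
tool_rot: [0.003, 0.999, -0.032, 0.033]
contact_force: [-4.1, -1.5, 7.0]
gripper_width: -0.006
```

>>> step_arm(steps=[[0, 0, 3, 0], [0, 0, 3, 0]])

```text
time: 10.55
tool_pos: [0.609, 0.1838, 0.0573]
tool_rot: [0.004, 0.999, -0.031, 0.032]
contact_force: [-4.2, -2.1, 6.9]
gripper_width: -0.001
```

>>> step_arm(steps=[[-1, 0, 3, 0], [-1, 0, 3, 0]])

```text
time: 10.75
tool_pos: [0.6089, 0.1839, 0.055]
tool_rot: [0.004, 0.999, -0.031, 0.033]
contact_force: [-5.1, -2.4, 12.2]
gripper_width: -0.001
```

>>> step_arm(steps=[[-1, 0, 3, 0], [-1, 0, 2, 0]])

```text
time: 10.95
tool_pos: [0.609, 0.1839, 0.0551]
tool_rot: [0.004, 0.999, -0.031, 0.035]
contact_force: [-5.8, -2.1, 13.3]
gripper_width: 0.003
```

>>> step_arm(steps=[[0, 0, -10, 0], [0, 0, -30, 0], [0, 0, -50, 0], [0, 0, -50, 0], [-25, 30, -20, 0], [-25, 30, 0, 0], [0, 0, 0, 0], [0, 0, 0, 0]])

```text
time: 11.75
tool_pos: [0.5431, 0.1279, 0.2206]
tool_rot: [0.004, 0.999, -0.03, 0.038]
contact_force: [0.2, 0.4, 0.6]
gripper_width: 0.001
```

```bash
python3 look.py w4.png
python3 - <<'E'
from h import *
c=dict(yellow=(.577,-.026),red=(.4925,.068),black=(.6095,.183),blue=(.568,-.2445),green=(.4815,-.1048))
for n in("scene","side","wrist"):
    im,d,P=cloud(n); save(n+"_end.png",im)
    for k,(x,y) in c.items():
        m=np.isfinite(P[...,2])&(np.hypot(P[...,0]-x,P[...,1]-y)<.015)&(P[...,2]<.09)
        if m.sum()>20: print(n,k,P[m][:,2].size,np.median(P[m][:,2]).round(4))
E
```

```text
11.75 [0.5431 0.1279 0.2206] [[0.995, -0.061, 0.075], [-0.06, -0.998, -0.01], [0.076, 0.006, -0.997]] [0.18962631 0.3858527  0.61209469]
pot_yellow 0.83 [441, 139, 84, 82] top [ 0.5775 -0.0252  0.0554] circ [ 0.5768 -0.0257] 0.0241
pot_yellow 0.72 [200, 114, 78, 81] top [0.6098 0.1832 0.0555] circ [0.6096 0.1835] 0.0241
pot_yellow 0.62 [348, 241, 68, 73] top [0.4927 0.0687 0.0555] circ [0.492  0.0688] 0.0242
pot_red 0.95 [592, 403, 48, 77] top [ 0.2834 -0.1817  0.0464] circ [ 0.2836 -0.1847] 0.0187
pot_red 0.58 [348, 240, 69, 75] top [0.4927 0.0687 0.0555] circ [0.492  0.0688] 0.0242
pot_black 0.73 [201, 117, 79, 78] top [0.6098 0.1832 0.0555] circ [0.6096 0.1835] 0.0241
pot_black 0.69 [441, 142, 89, 78] top [ 0.5775 -0.0254  0.0554] circ [ 0.5768 -0.026 ] 0.0243
pot_blue 0.59 [257, 312, 146, 29] top [0.4316 0.1031 0.0075] circ [0.4336 0.118 ] 0.0746
pot_blue 0.52 [300, 49, 97, 54] top [0.6704 0.0879 0.0251] circ [0.6699 0.0878] 0.0358
pot_green 0.55 [522, 242, 98, 81] top [ 0.4819 -0.1039  0.0673] circ [ 0.4819 -0.1052] 0.0249
pot_green 0.43 [349, 245, 70, 67] top [0.4927 0.0687 0.0555] circ [0.492  0.0688] 0.0242
scene yellow 123 0.0568
scene red 116 0.0571
scene black 151 0.0568
scene blue 105 0.0668
scene green 101 0.0689
side yellow 65 0.0555
side red 80 0.0557
side black 83 0.0554
side blue 46 0.0663
side green 58 0.0676
wrist yellow 1073 0.0555
wrist red 889 0.0556
wrist black 1137 0.0556
wrist green 944 0.0675
```

View pics/scene_end.png

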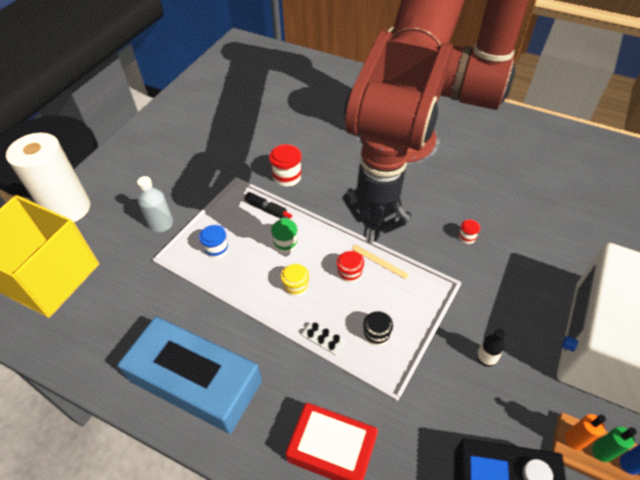

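The final scene image shows yellow (295,278), red (350,265) and black (378,327) low and still standing. Blue and green are still proud, and nothing else has moved. All three lids read the same home height in every camera.

```bash
python3 -c "
from plant import *
print(job_done())"
```

```text
the job is handed in; nothing more can be done
None
```

I pressed the lids home with the shut fingertips in the order yellow, red, black, then lifted clear and handed the job in at about 12 s. For red I used the middle-sized pot, the one standing on the tray.

- **Lids closed:** in the last wrist and side views all three lid tops were at about 55.5 mm, down from about 66–67 mm. Home should read about 56 mm. The scene camera read about 1.3 mm higher for all three, which is within calibration.
- **Order:** I checked that yellow was home before pressing red, and that red was home before pressing black.
- **Force:** the vertical push peaked at about 16 N. There was a sideways force of up to about 10 N, because the tool leaned by up to about 4°.
- **Pots and other items:** the three pots moved less than 1 mm. Blue and green stayed open at about 66–68 mm, and nothing else looked disturbed in the last picture.
- **Network errors:** the detector missed the middle red pot once and sometimes mixed up the colours. I settled those by checking depth and position.

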